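Clear the drying tray and hold the clip open over its batch card

TASK

Put the two stem offcuts from the brown drying tray into the green scrap bin. Then squeeze the yellow spring clip by its wings, lift it off its rack and lower it astride the middle of the batch card's top edge, jaws gaping with one on each side and touching nothing, the card reaching about halfway up between them; finish still holding the clip squeezed wide open there, ready for a sprig to be slipped in. Leave the card stand, jar, twine spool and tin where they are.

Things in the scene. Friction and masses are not known exactly. Their poses are not given: they have to be found in the camera images.
- tray: brown drying tray lying fixed on the bench, 260 (own x) x 300 (own y) mm, floor 4 mm thick, rim 8 mm wide and 14 mm high; origin at the centre of its underside
- offcut1: chunky pale green-tan stem offcut lying on the tray in front of the card stand, 46 mm long along its own x, 18 mm wide and high, 15 g; origin at the centre of its underside, z up
- offcut2: a second such offcut, the same size
- bin: green open scrap bin fixed on the bench, 160 x 160 mm, 80 mm high, walls 4 mm; origin at the centre of its underside, z up
- rack: clip rack fixed on the bench: dark wooden foot 90 (x) x 70 (y) x 10 mm with an upright aluminium fin along its own x, 50 mm long, 3 mm thick, its top edge 55 mm above the bench; origin at the centre of its underside
- clip: loose yellow spring clip, about 70 g, starting astride the rack's fin, wings up, jaws down. Origin at the middle of the hinge axis, its own x (at first 61 mm above the bench); own z up. 30 mm wide along x. Flat wings rise to 51 mm above the hinge, leaning out to +y and -y: shut, 56 mm over their outer faces at the top, 22 mm low down. The hinge's solid middle reaches 6 mm below its axis
- clip_left (a joint): opening angle of the clip's +y arm: 0 shut, 0.36 rad wide open at a solid stop; sprung shut. Squeeze the wings together along the clip's y, gripping 25 to 38 mm above the hinge: at the stop they are parallel, 17 mm over the outer faces. Needs about 10 N there; a firm 20 to 40 N squeeze holds them on the stop, the clip upright and centred between the fingers
- clip_right (a joint): opening angle of the clip's -y arm, always about the same as the other: 0 shut, 0.36 wide open
- jaw_left (a point): inner tip of the jaw on the clip's +y side, in the middle of its width. The jaws are 5 mm thick and reach 42 mm below the hinge; between the two tips are 4 mm when shut and about 34 mm when wide open, tips then about 41 mm below the hinge
- jaw_right (a point): inner tip of the jaw on the clip's -y side, in the middle of its width
- card_stand: loose card stand (0.6 kg) on the tray: wooden foot 60 (own x) x 130 (own y) x 18 mm with a stiff cream batch card upright in it, 5 mm thick along own x and 110 mm wide along own y; origin at the centre of the foot's underside, z up
- card_edge (a point): the middle of the card's top edge, 115 mm above the stand's underside; axes as the card stand's (x across the card's thickness, y along the edge)
- jar: amber jar with a paper label and a metal cap, 68 mm across, 100 mm high, to be left alone; origin at the centre of its underside
- spool: wooden twine spool standing upright, 48 mm across, 54 mm high, to be left alone; origin at the centre of its underside
- tin: round metal tin, 72 mm across, 70 mm high, to be left alone; origin at the centre of its underside
There are look-alikes about, which are no part of the job. Leave any blue, orange or red look-alike of the offcut2 alone.

How it is judged:
By the outcome, as a careful person would: the job done as asked, in the order asked, and still so for the second after the job is handed in, while the arm keeps its last pose, push and grip.
It also fails if it takes over 64 s, if anything falls off the work surface, if the arm or the gripper's body presses on something with over 40 N, if the wrist force passes 120 N, or if a joint passes its speed limit or range.

ROBOT

A 6-joint arm with a two-finger parallel gripper is mounted at the origin on the work surface. World frame = base frame: x ahead of the robot, y to its left, z up, the work surface at z = 0. Lengths are in m, angles in degrees, forces in N, time in s.
With the tool pointing down it reaches from about 0.35 to 0.875 m from the base axis. Payload 4.2 kg.
Tool frame: the origin (TCP) lies midway between the tips of the shut fingers; the grasp point (between the pads) lies 19 mm behind it; y points along the fingers, z is the direction in which the jaws open and shut, and the axes are right-handed (so a half turn about y gives the same grasp; the last joint's range is limited). The gripper opens to 87 mm and grips with 3 to 60 N. Pads are 19 mm wide; open, the fingers measure 117 mm over their backs; the gripper's body (75 mm by 190 mm) begins 51 mm behind the grasp point.
Start: joints at [-51.245, 22.042, 0.453, 0, -68.411, -14.817], TCP at [0.254, -0.571, 0.223] pointing down, gripper open.
Joint ranges: [-179.83, 179.83], [-69.29, 118.12], [-61.27, 80.66], [-181.25, 117.63], [-171.15, -9.14], [-177.46, 177.46]. Speed limits (degrees/s): [159.86, 159.86, 180, 180, 180, 180].

INTERFACE

Orientations are given as [roll, pitch, yaw] about the fixed x, y, z axes, in that order (R = Rz(yaw) Ry(pitch) Rx(roll)).
In Python, from workcell import env gives the robot as it stands. The module is installed in compiled form; this text tells all that it offers. Calls block until the motion is done:
- env.goto(position, orientation): joint-space move of the TCP to a pose.
- env.move_straight(position, rotation=None, rate=0.15, force_limit=None): straight line of the TCP; rotation=None keeps the orientation; rate is the mean speed in m/s. With force_limit (N) it stops when the force on the tool has changed by that much, and returns True; else False.
- env.set_joints(angles): joint-space move.
- env.gripper_to(opening, grasp_force=None): opening from 0.0 (shut) to 1.0 (fully open); grasp_force is the grip in N (None keeps the last); returns when the fingers have stopped.
- env.dwell(seconds).
- env.inverse_kinematics(position, orientation): joint angles nearest the present ones, or None.
- env.read_state(): the state.
- env.grab_frame(name): name is "scene" or "top" or "wrist"; returns a dict with "image" (420x560x3 uint8, blue, green, red), "fx", "fy", "cx", "cy" (pixels), "position" and "orientation" of the camera in the world. Camera axes: x right, y up, looking along -z (the intrinsics and any distortion apply to the point x, -y, -z); pixel columns grow to the right and rows downward; lengths in m; the calibration is good to about 2 mm. A picture is of the moment at which its call begins. There is no depth.
A pose or a line that the arm cannot do raises env.Unreachable and nothing moves.
- env.close_job(): hands the job in, once; it reports no verdict.
Trained networks look in a picture, given as the dict that the camera call returned (one of the last four; its "shot" number tells which), for a name from the list of things; names that differ only in an ending like _2 or _b are one class to them, and where a whole thing is asked for, a point or a joint stands for the part that bears it (a point fixed in the world has none). Each returns a list of dicts, best first, with "score" (0 to 1); they miss things now and then, are a little off and sometimes report something else, mostly with a low value. They report only what shows in the picture. A call takes as long as a camera call. They do not tell look-alikes from the thing itself.
- env.search_frame(picture, thing): "xyz" ([x, y, z] in m, in world coordinates, good to about 4 mm: the middle of the surface that is visible of it).
- env.trace(picture, thing): "mask" (420x560 bool, what is visible of it).
The state is a dict: "clock": time; "joint_positions": joint angles; "qvel": joint speeds; "joint_torque": joint torques, N m; "position": TCP position; "tool_rot": TCP orientation; "force": force on the tool from outside, world axes, zero at the start; "wrist_torque": the same for the moment, N m; "opening": opening from 0.0 (shut) to 1.0 (fully open).
Only numpy, scipy, OpenCV 4.12 (cv2) and the standard library are available. Lean on these libraries where they do the work, as an engineer would, in place of code of your own. Each camera call takes 0.05 s, during which the arm holds its last target. There are 200 camera calls.

## Working session

There is one attempt and no reset: what is moved stays moved. The work goes in short steps, each a Python script; the robot and the scene stay as the last script left them, time stands still between calls to the robot, and variables do not carry over. Pictures are saved under pics/ and viewed, about 8 in all and at most 12, crops included, and the job is handed in when it is done.

```bash
mkdir -p pics; cat > h.py <<'E'
import numpy as np, cv2
from workcell import env
from scipy.spatial.transform import Rotation as R
def save(p,n,crop=None,s=1):
    im=p["image"]
    if crop: a,b,c,d=crop; im=im[b:d,a:c]
    if s!=1: im=cv2.resize(im,None,fx=s,fy=s,interpolation=cv2.INTER_CUBIC)
    cv2.imwrite("pics/"+n,im)
def cam(p):
    o=p["orientation"]; Rm=R.from_euler('xyz',o,degrees=True).as_matrix() if np.size(o)==3 else np.array(o)
    return Rm,np.array(p["position"])
def proj(p,X):
    Rm,t=cam(p); c=(np.atleast_2d(X)-t)@Rm
    return np.c_[p["cx"]+p["fx"]*c[:,0]/-c[:,2], p["cy"]+p["fy"]*-c[:,1]/-c[:,2]]
def back(p,uv,z):
    Rm,t=cam(p); uv=np.atleast_2d(uv).astype(float)
    d=np.c_[(uv[:,0]-p["cx"])/p["fx"],-(uv[:,1]-p["cy"])/p["fy"],-np.ones(len(uv))]@Rm.T
    return t+d*((z-t[2])/d[:,2])[:,None]
E
python3 - <<'E'
from h import *
a=env.grab_frame("scene");b=env.grab_frame("top")
for p in(a,b): print({k:v for k,v in p.items() if k!="image"})
save(a,"s0.png");save(b,"t0.png")
print(env.read_state())
for n in ["tray","offcut1","offcut2","bin","rack","clip","card_stand","card_edge","jar","spool","tin","jaw_left","jaw_right"]:
    for p,l in((a,"s"),(b,"t")):
        print(n,l,[(np.round(r["xyz"],3).tolist(),round(r["score"],2),proj(p,r["xyz"]).round().tolist()) for r in env.search_frame(p,n)][:5])
E
```

```text
{'fx': 451.01549341289143, 'fy': 451.01549341289143, 'cx': 278.29213117723356, 'cy': 206.2271307282299, 'position': array([0.86438879, 0.47356288, 0.87666087]), 'orientation': array([3.38900054e+01, 1.67606302e-02, 1.44997274e+02]), 'shot': 1}
{'fx': 416.8783499499697, 'fy': 416.8783499499697, 'cx': 280.34708385710513, 'cy': 214.5581034857039, 'position': array([0.38365883, 0.05884502, 0.8999539 ]), 'orientation': array([ 14.8816045 ,   0.18699308, -86.86146404]), 'shot': 2}
{'clock': 0.1, 'joint_positions': array([-5.12443761e+01,  2.20855713e+01,  3.89901695e-01, -2.44556360e-02,
       -6.84118033e+01, -1.48181093e+01]), 'qvel': array([ 0.100019  , -0.03256921,  0.11890258,  0.08479745, -0.00522625,
       -0.02877168]), 'joint_torque': array([-6.44797165e-04, -3.91688919e+01,  1.87934214e+01,  4.23179179e+00,
        1.34964523e-02, -6.77537309e-05]), 'position': array([ 0.25340607, -0.57075118,  0.22159515]), 'tool_rot': array([-8.98902881e+01,  5.51928841e-03,  2.39285005e+01]), 'force': array([-0.53078264,  0.57753148,  0.25456492]), 'wrist_torque': array([ 0.00151506,  0.0521
[... 1712 characters left out ...]
[0.647, 0.193, 0.018], 0.8, [[287.0, 298.0]])]
card_edge t []
jar s [([0.785, 0.151, 0.101], 0.83, [[212.0, 303.0]])]
jar t [([0.765, 0.131, 0.098], 0.87, [[257.0, 135.0]])]
spool s [([0.777, 0.037, 0.056], 0.92, [[190.0, 266.0]])]
spool t [([0.769, 0.027, 0.049], 0.74, [[306.0, 146.0]])]
tin s [([0.787, -0.154, 0.066], 0.73, [[142.0, 201.0]])]
tin t [([0.773, -0.165, 0.074], 0.66, [[396.0, 144.0]])]
jaw_left s [([0.61, -0.196, 0.067], 0.56, [[204.0, 153.0]])]
jaw_left t [([0.597, -0.195, 0.086], 0.53, [[414.0, 223.0]])]
jaw_right s [([0.602, -0.22, 0.096], 0.57, [[200.0, 137.0]]), ([0.423, -0.262, 0.034], 0.29, [[255.0, 114.0]])]
jaw_right t [([0.604, -0.22, 0.091], 0.77, [[427.0, 219.0]])]
```

View pics/s0.png

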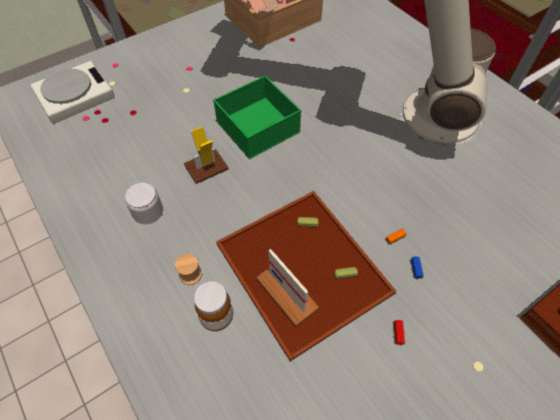

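View pics/t0.png

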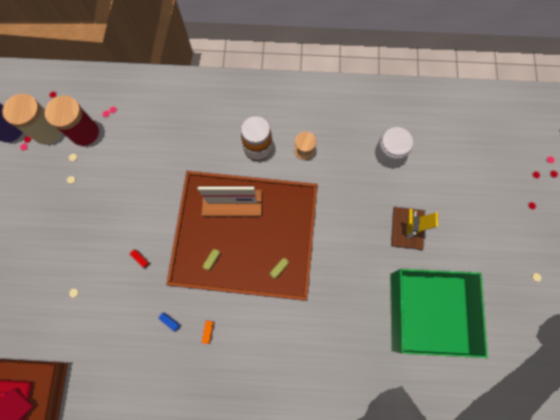

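The scene and top pictures show two green-tan offcuts on the brown tray:
- **A:** scene (308,222), top (279,267).
- **B:** scene (345,273), top (212,259).

The orange, blue and red look-alikes lie off the tray, at scene (397,236), (417,267) and (400,332). A and B fit the description by colour and place. I'll look from close by next.

```bash
python3 - <<'E'
from h import *
env.goto([0.47,0.145,0.30],[-90,0,0])
p=env.grab_frame("wrist"); save(p,"w1.png")
print({k:v for k,v in p.items() if k!="image"}, env.read_state()["clock"])
for r in env.trace(p,"offcut1"):
    m=r["mask"].astype(np.uint8); (c,wh,_)=cv2.minAreaRect(cv2.findNonZero(m)); 
    box=cv2.boxPoints(cv2.minAreaRect(cv2.findNonZero(m)))
    W=back(p,box,0.020)[:,:2]; e=W[1]-W[0]; f=W[2]-W[1]; l=e if np.linalg.norm(e)>np.linalg.norm(f) else f
    hsv=cv2.cvtColor(p["image"],cv2.COLOR_BGR2HSV)[r["mask"]].mean(0)
    print(r["score"],np.round(c),back(p,c,0.018).round(4),np.linalg.norm(e).round(3),np.linalg.norm(f).round(3),np.degrees(np.arctan2(l[1],l[0])).round(1),hsv.round())
for r in env.search_frame(p,"offcut1"): print(r["score"],np.round(r["xyz"],4))
for n in ["card_edge","card_stand"]: print(n,[(r["score"],np.round(r["xyz"],4)) for r in env.search_frame(p,n)])
E
```

```text
{'fx': 360.5436056179185, 'fy': 360.5436056179185, 'cx': 273.4971329477477, 'cy': 206.8888771254214, 'position': array([0.38923949, 0.1435645 , 0.46278152]), 'orientation': array([-1.70423314e+01,  2.43148099e-02,  8.99519330e+01]), 'shot': 3} 4.1083
0.89 [217. 189.] [[0.5012 0.0712 0.018 ]] 0.049 0.019 141.1 [ 26. 100. 154.]
0.83 [399.  88.] [[0.3797 0.2902 0.018 ]] 0.018 0.048 56.6 [111. 147. 211.]
0.73 [331. 197.] [[0.5124 0.2168 0.018 ]] 0.047 0.02 151.0 [ 27.  95. 211.]
0.73 [451. 192.] [[0.5054 0.3692 0.018 ]] 0.017 0.052 51.5 [  1. 159. 224.]
0.57 [331.  73.] [[0.3637 0.2097 0.018 ]] 0.044 0.017 171.6 [ 10. 173. 176.]
0.96 [0.3782 0.2942 0.0203]
0.79 [0.3654 0.2119 0.0173]
0.74 [0.4993 0.0694 0.0168]
0.68 [0.5113 0.2133 0.0194]
0.68 [0.5075 0.3703 0.016 ]
card_edge [(0.6, array([0.6273, 0.1815, 0.0218]))]
card_stand [(0.92, array([0.6317, 0.1832, 0.0219])), (0.44, array([ 0.5905, -0.1999,  0.0341]))]
```

View pics/w1.png

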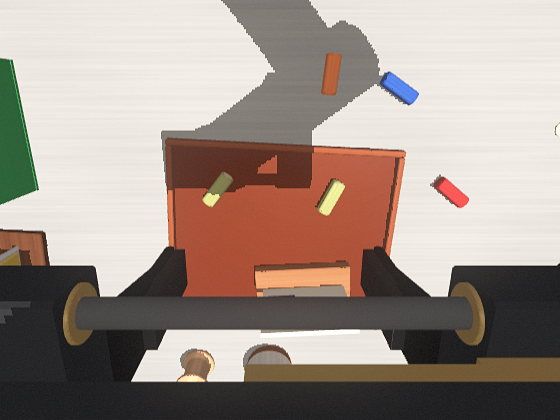

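A is at wrist (217,189) and B at (331,197). Both are on the tray and green-tan by colour, hue about 26. The blue, red and orange ones lie off the tray and I leave them alone. I'll pick A and B now.

```bash
cat > pick.py <<'E'
from h import *
def o(y): return [-90,0,y]
BIN=[0.428,-0.265]
def pick(x,y,yaw,dx):
    env.gripper_to(0.55)
    env.goto([x,y,0.09],o(yaw))
    hit=env.move_straight([x,y,0.009],rate=0.12,force_limit=12)
    env.gripper_to(0.0,15); s=env.read_state(); print("hit",hit,"open",s["opening"],s["position"].round(4))
    env.move_straight([x,y,0.17],rate=0.25)
    print("held",env.read_state()["opening"])
    b=[BIN[0]+dx,BIN[1]]
    env.goto([*b,0.15],o(0)); env.move_straight([*b,0.06],rate=0.25)
    env.gripper_to(0.5); env.move_straight([*b,0.17],rate=0.3)
    print(env.read_state()["clock"])
E
python3 - <<'E'
from pick import *
pick(0.501,0.0705,-39,-0.02)
pick(0.512,0.2155,-29,0.02)
env.gripper_to(1.0)
env.goto([0.56,-0.205,0.26],o(0))
p=env.grab_frame("wrist");save(p,"w2.png");t=env.grab_frame("top");save(t,"t2.png");s=env.grab_frame("scene");save(s,"s2.png")
for n in ["clip","rack","jaw_left","jaw_right","offcut1","card_stand"]:
  for q,l in((p,"w"),(t,"t"),(s,"s")):
    if q is p and n=="card_stand": continue
    print(n,l,[(round(r["score"],2),np.round(r["xyz"],4).tolist(),proj(q,r["xyz"]).round().tolist()) for r in env.search_frame(q,n)][:5])
import pickle; pickle.dump((p,t,s),open("f2.pkl","wb"))
print(env.read_state()["clock"])
E
```

```text
hit False open 0.20931982267200794 [0.5011 0.0705 0.0092]
held 0.20132230478926316
11.4583
hit False open 0.20622860470318508 [0.5121 0.2157 0.0092]
held 0.20500129720959195
19.45
clip w [(0.57, [0.6017, -0.2076, 0.0904], [[272.0, 229.0]])]
clip t []
clip s [(0.6, [0.6058, -0.1934, 0.0785], [[205.0, 150.0]])]
rack w [(0.63, [0.5832, -0.2059, 0.0126], [[273.0, 191.0]])]
rack t [(0.72, [0.7648, 0.1326, 0.0989], [[256.0, 135.0]])]
rack s [(0.73, [0.619, -0.1955, 0.0094], [[204.0, 170.0]])]
jaw_left w [(0.66, [0.6009, -0.1903, 0.0944], [[289.0, 230.0]])]
jaw_left t []
jaw_left s [(0.77, [0.6091, -0.1929, 0.0627], [[205.0, 155.0]]), (0.74, [0.6037, -0.2212, 0.0956], [[199.0, 137.0]])]
jaw_right w [(0.72, [0.6388, 0.1197, 0.0188], [[545.0, 237.0]])]
jaw_right t []
jaw_right s [(0.53, [0.6019, -0.2189, 0.0965], [[200.0, 137.0]])]
offcut1 w [(0.96, [0.4525, -0.2641, 0.0287], [[216.0, 71.0]])]
offcut1 t [(0.76, [0.5071, 0.3722, 0.0154], [[139.0, 257.0]]), (0.5, [0.3685, 0.2103, 0.0167], [[207.0, 329.0]]), (0.48, [0.3838, 0.293, 0.0163], [[168.0, 319.0]])]
offcut1 s [(0.74, [0.5122, 0.3784, 0.0209], [[400.0, 334.0]]), (0.63, [0.411, -0.2613, 0.0185], [[259.0, 117.0]]), (0.63, [0.3687, 0.2131, 0.0145], [[395.0, 237.0]]), (0.56, [0.3849, 0.2963, 0.0168], [[417.0, 268.0]])]
card_stand t [(0.76, [0.6381, 0.1867, 0.0174], [[230.0, 203.0]])]
card_stand s [(0.65, [0.6505, 0.1981, 0.0283], [[287.0, 299.0]]), (0.26, [0.6073, -0.1929, 0.059], [[206.0, 156.0]]), (0.25, [0.7897, -0.1537, 0.0657], [[141.0, 202.0]])]
22.1
```

View pics/w2.png

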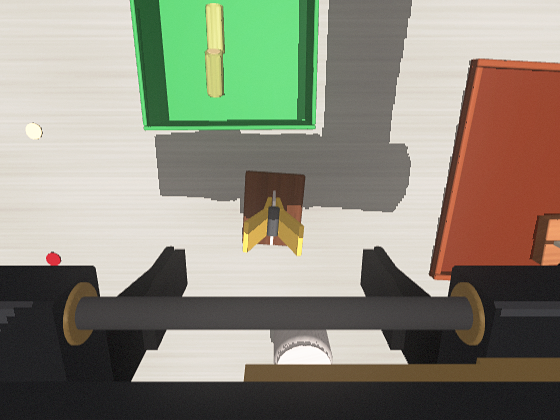

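View pics/s2.png

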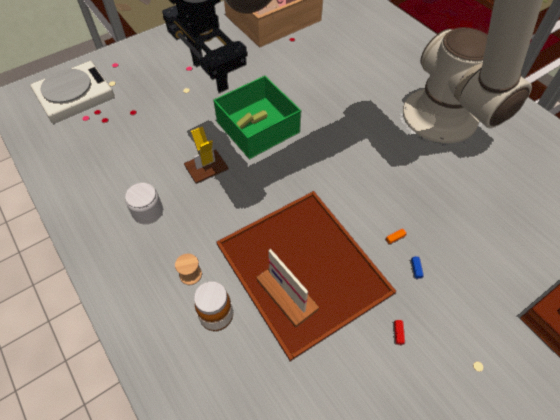

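Both offcuts are in the bin, at wrist (215,30) and (215,75). The clip is astride the fin at wrist (273,225). I'll enlarge it to get the pose.

```bash
python3 - <<'E'
from h import *; import pickle
p,t,s=pickle.load(open("f2.pkl","rb"))
im=cv2.resize(p["image"][160:265,225:325],None,fx=7.5,fy=5.7,interpolation=cv2.INTER_CUBIC) if 0 else cv2.resize(p["image"][160:260,225:325],None,fx=6,fy=6,interpolation=cv2.INTER_CUBIC)
im2=cv2.resize(s["image"][235:335,245:325],None,fx=2.5,fy=2.5)
c=np.zeros((600,800,3),np.uint8); c[:,:600]=im; c[:250,600:800]=im2; cv2.imwrite("pics/c1.png",c)
print({k:v for k,v in p.items() if k!="image"})
E
```

```text
{'fx': 360.5436056179185, 'fy': 360.5436056179185, 'cx': 273.4971329477477, 'cy': 206.8888771254214, 'position': array([ 0.4783038 , -0.20601029,  0.4217834 ]), 'orientation': array([-1.69048916e+01, -4.41351913e-02,  8.99954622e+01]), 'shot': 4}
```

View pics/c1.png

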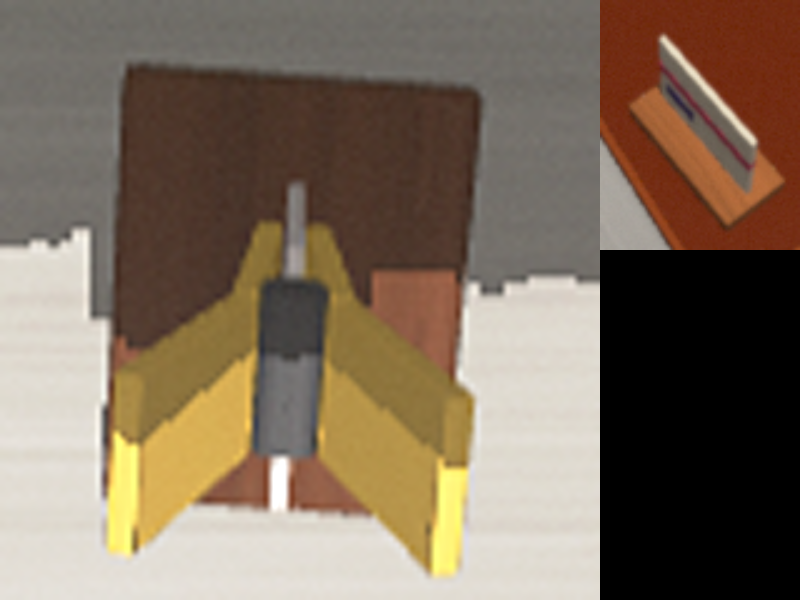

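```bash
python3 - <<'E'
from h import *; import pickle
p,t,s=pickle.load(open("f2.pkl","rb"))
f=lambda q:np.array(q)/6+[225,160]
W=back(p,f([[117,373],[108,551],[473,400],[461,576]]),0.112); print(W.round(4),W.mean(0))
y=(W[2]+W[3]-W[0]-W[1])/2; print("wing span",np.linalg.norm(y),"yaw",np.degrees(np.arctan2(y[1],y[0]))-90)
x=(W[1]+W[3]-W[0]-W[2])/2; print("width",np.linalg.norm(x),"yaw",np.degrees(np.arctan2(x[1],x[0])))
F=back(p,f([[127,65],[480,92],[108,500]]),0.010);print(F.round(4)); e=F[1]-F[0]; print("foot",np.linalg.norm(e),np.degrees(np.arctan2(e[1],e[0]))-90)
g=lambda q:(np.array(q)-[600,0])/2.5+[245,235]
C=back(s,g([[660,36],[755,142]]),0.119); print("card",C.round(4),C.mean(0).round(4),np.linalg.norm(C[1]-C[0]))
for yw in(90,-90): print(yw,env.inverse_kinematics([0.63,0.19,0.25],[-90,0,yw]))
print(env.read_state()["joint_positions"].round(1))
E
```

```text
[[ 0.587  -0.2322  0.112 ]
 [ 0.6163 -0.2342  0.112 ]
 [ 0.5913 -0.1781  0.112 ]
 [ 0.6205 -0.1792  0.112 ]] [ 0.60378564 -0.2059286   0.112     ]
wing span 0.054717488674676094 yaw -4.525219550829334
width 0.029307286431461382 yaw -3.1777464371410393
[[ 0.5598 -0.2374  0.01  ]
 [ 0.5651 -0.1691  0.01  ]
 [ 0.6503 -0.2433  0.01  ]]
foot 0.06850010528139937 -4.457378942876133
card [[0.6438 0.1274 0.119 ]
 [0.6366 0.2377 0.119 ]] [0.6402 0.1826 0.119 ] 0.11050035357874338
90 [ 30.83728066  24.41754141   8.09963588   0.         -73.68209447
 -30.83728066]
-90 [ 30.83728066  24.41754141   8.09963588   0.         -73.68209447
 149.16271934]
[ -4.6  17.9  -0.3  -0.  -71.8 -85.4]
```

```bash
python3 - <<'E'
from h import *; import pickle
yw=-4.3; x,y=0.604,-0.206
env.gripper_to(1.0)
env.goto([x,y,0.17],[-90,0,yw])
print("hit",env.move_straight([x,y,0.073],rate=0.1,force_limit=10))
env.gripper_to(0.0,30); env.dwell(0.3)
st=env.read_state(); print(st["opening"],st["force"].round(1),st["position"].round(4))
env.move_straight([x,y,0.20],rate=0.1)
env.move_straight([x,y,0.27],rate=0.2)
st=env.read_state(); print(st["opening"],st["clock"])
env.goto([0.640,0.115,0.27],[-90,0,93.7])
p=env.grab_frame("wrist");save(p,"w3.png");s=env.grab_frame("scene");save(s,"s3.png");t=env.grab_frame("top")
pickle.dump((p,t,s),open("f3.pkl","wb"))
st=env.read_state(); print(st["opening"],st["clock"],st["position"].round(4),st["tool_rot"].round(2))
for n in ["jaw_left","jaw_right","card_edge","clip"]:
  for q,l in((p,"w"),(t,"t"),(s,"s")): print(n,l,[(round(r["score"],2),np.round(r["xyz"],4).tolist()) for r in env.search_frame(q,n)][:3])
E
```

```text
hit False
0.18247694021650399 [-1.3 -0.6  9.2] [ 0.6059 -0.2067  0.0759]
0.18889826352495834 27.275
0.18683054676879365 28.65 [0.6401 0.1137 0.2698] [-8.998e+01  1.000e-02  9.357e+01]
jaw_left w [(0.7, [0.6377, 0.0986, 0.281])]
jaw_left t [(0.5, [0.7761, 0.0308, 0.0513])]
jaw_left s [(0.67, [0.6181, -0.205, 0.0116]), (0.47, [0.6373, 0.126, 0.2703])]
jaw_right w [(0.73, [0.6448, 0.0993, 0.2814])]
jaw_right t []
jaw_right s [(0.77, [0.6532, 0.1184, 0.2432])]
card_edge w [(0.96, [0.6403, 0.1374, 0.0208])]
card_edge t [(0.85, [0.6363, 0.1951, 0.0235]), (0.36, [0.773, -0.1618, 0.0745])]
card_edge s [(0.57, [0.646, 0.195, 0.0186]), (0.55, [0.7892, -0.1562, 0.0677])]
clip w [(0.71, [0.6421, 0.0961, 0.2598])]
clip t [(0.53, [0.6276, 0.1088, 0.25])]
clip s [(0.89, [0.649, 0.1296, 0.2418])]
```

View pics/w3.png

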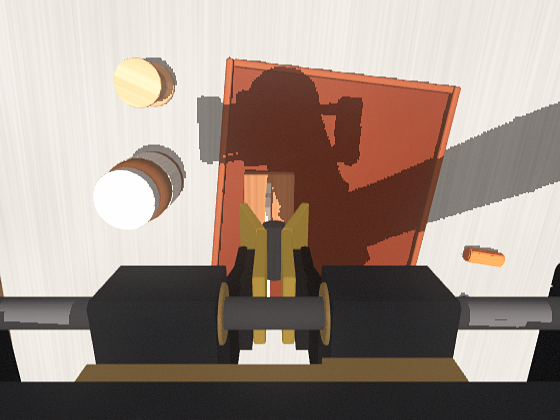

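View pics/s3.png

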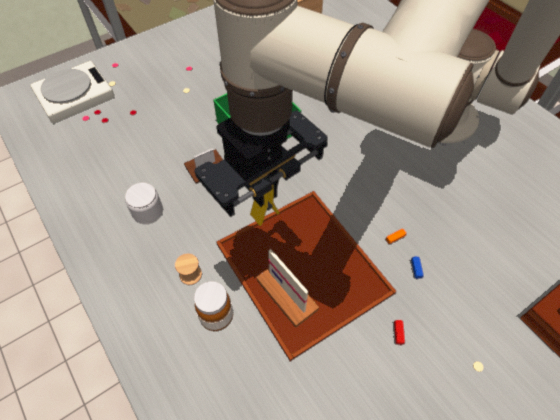

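The clip is held squeezed: opening 0.187, about 16 mm against the stop's 17 mm. The jaw tips show at wrist (241,205) and (307,205), with the card's near end at (268,190). I'll move along +y so the whole card top edge shows clear of the clip.

```bash
python3 - <<'E'
from h import *; import pickle
env.move_straight([0.638,0.275,0.27],rate=0.2); env.dwell(0.2)
p=env.grab_frame("wrist"); st=env.read_state(); pickle.dump((p,st),open("f4.pkl","wb"))
print(st["opening"],st["clock"],st["position"].round(4),st["tool_rot"].round(2)); print(p["position"],p["orientation"])
# predicted corners from estimate
C=[[0.6438,0.1274,.119],[0.6366,0.2377,.119]]; print(proj(p,C).round(1))
save(p,"c4.png",(205,70,345,270),3)
E
```

```text
0.19118379537076932 30.45 [0.6382 0.2739 0.2703] [-9.002e+01 -1.000e-02  9.362e+01]
[0.6429764  0.19214797 0.43324778] [-1.70130239e+01  4.61431483e-02 -1.76391203e+02]
[[278.   10. ]
 [277.8 151.7]]
```

View pics/c4.png

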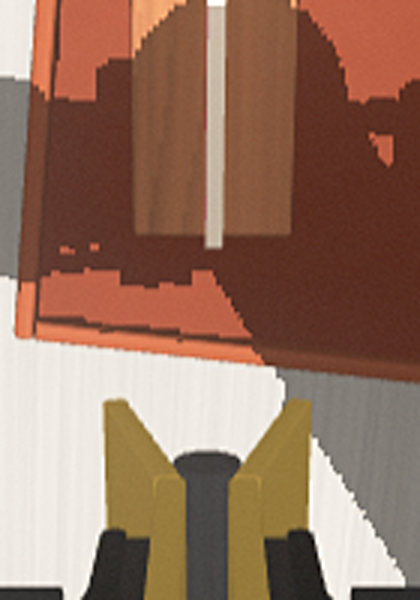

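```bash
python3 - <<'E'
from h import *; import pickle
p,st=pickle.load(open("f4.pkl","rb"))
f=lambda q:np.array(q)/3+[205,70]
T=np.array(st["position"]); Rt=R.from_euler('xyz',st["tool_rot"],degrees=True).as_matrix()
for dz in(.053,.056,.059):
    J=back(p,f([[104,402],[127,402],[289,402],[312,402]]),T[2]-dz)
    L=(J-T)@Rt; print(dz,"tool frame\n",L.round(4)[:,[0,2]],"mid",((L[1]+L[2])/2).round(4)[[0,2]],"gap",np.linalg.norm(J[2]-J[1]).round(4))
C=back(p,f([[217,5],[213.5,247]]),.119); d=C[1]-C[0]; print(C.round(4),"y-axis angle",np.degrees(np.arctan2(d[1],d[0])))
E
```

```text
0.053 tool frame
 [[-0.0177 -0.0209]
 [-0.0177 -0.0161]
 [-0.0177  0.0176]
 [-0.0177  0.0224]] mid [-0.0177  0.0008] gap 0.0337
0.056 tool frame
 [[-0.0168 -0.0212]
 [-0.0168 -0.0163]
 [-0.0168  0.0179]
 [-0.0168  0.0227]] mid [-0.0168  0.0008] gap 0.0342
0.059 tool frame
 [[-0.0159 -0.0215]
 [-0.0159 -0.0166]
 [-0.0159  0.0181]
 [-0.0159  0.023 ]] mid [-0.0159  0.0008] gap 0.0347
[[0.6413 0.1725 0.119 ]
 [0.638  0.2384 0.119 ]] y-axis angle 92.9038811076377
```

```bash
python3 - <<'E'
from h import *; import pickle
o=[-90,0,93.1]; x,y=0.6419,0.1865
env.move_straight([x,y,0.23],o,rate=0.12)
print("hit",env.move_straight([x,y,0.156],rate=0.05,force_limit=5)); env.dwell(0.4)
st=env.read_state();print(st["opening"],st["clock"],st["position"].round(4),st["tool_rot"].round(2),st["force"].round(2))
p=env.grab_frame("wrist");s=env.grab_frame("scene")
a=cv2.resize(p["image"][120:320,210:340],None,fx=3,fy=3); b=cv2.resize(s["image"][200:340,220:340],None,fx=3.3,fy=3.3)
c=np.zeros((600,790,3),np.uint8); c[:600,:390]=a; c[:462,392:788]=b[:462,:396]; cv2.imwrite("pics/c5.png",c)
pickle.dump((p,s,st),open("f5.pkl","wb"))
E
```

```text
hit False
0.18817808893137725 33.4417 [0.6419 0.1865 0.156 ] [-90.   -0.   93.1] [ 0.83 -0.43 -0.52]
```

View pics/c5.png

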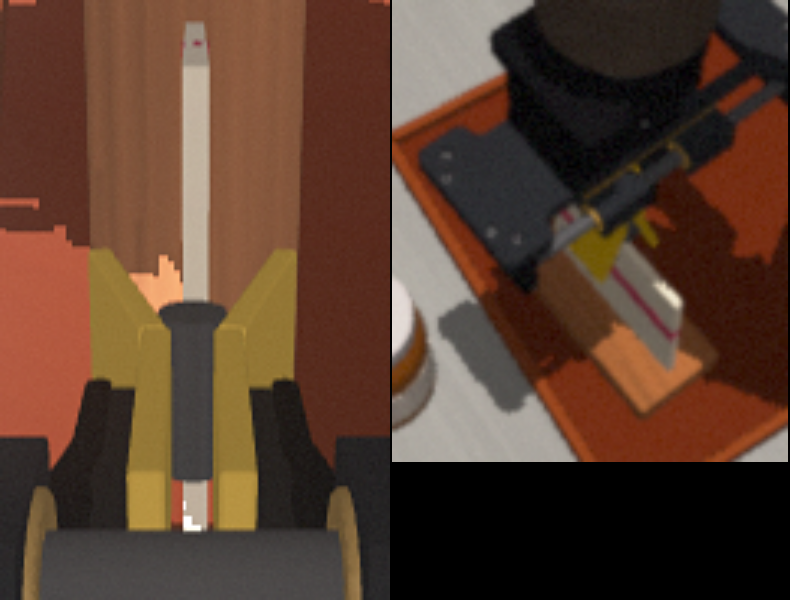

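The clip is astride the card. In the wrist crop the card strip is at x≈196, between inner jaw tips at about 112 and 274, so it is centred within 1–2 mm. Tool force is near zero, so nothing is touching.

```bash
python3 - <<'E'
from h import *; import pickle
p,s,st=pickle.load(open("f5.pkl","rb"))
E=back(p,np.array([[196,65]])/3+[210,120],.119)[0]; print("card near end",E.round(4),"middle",(E+[-.003,.0549,0]).round(4))
s2=env.read_state(); print(s2["opening"],s2["force"].round(2),s2["clock"])
env.close_job()
E
```

```text
card near end [0.6438 0.1285 0.119 ] middle [0.6408 0.1834 0.119 ]
0.18965259199517626 [0.61 0.35 0.26] 33.5417
the job is handed in; nothing more can be done
```

Both jobs are done and handed in at 33.5 s. The two green-tan offcuts are in the green bin, and the yellow clip is held squeezed open with its jaws astride the middle of the card's top edge. Nothing else was picked up or touched on purpose.

**Last checks**
- **Offcuts:** a wrist picture showed both lying in the bin. The blue, orange and red look-alikes were left alone.
- **Squeeze:** I asked for 30 N. The gripper opening reads about 0.19, roughly 16.5 mm, which agrees with the 17 mm stop. The gap between the jaws measured about 34 mm, as it should be wide open.
- **Position:** the clip is centred on the card's thickness within about 1–2 mm. Along the edge it is about 1 mm off the middle.
- **Contact:** the force on the tool was under 1 N after lowering, so nothing is touching. A second measurement of the card's middle agreed with the first to within 1 mm.

**Less certain**
- **Card height between the jaws:** I worked this out from the measured grip height rather than seeing it directly. The card's top should be about 22 mm below the hinge, roughly halfway up.
- **Grip on the rack:** squeezing there pushed the gripper up about 3 mm. That left the grip about 33–34 mm above the hinge, within the allowed 25–38 mm.
- **Card angle:** two estimates differed by 0.8° (2.9° and 3.7°). I set the gripper for about 3.1°.

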